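# Tuck shut the flap of the specimen box

### The job

Close the specimen box that holds the avocado stone: with a fingertip, push its standing flap over from behind until it lies flat, then, still pressing it down gently, push it by the ridge so that its edge slides fully home beneath the retaining lip and the flap stays shut by itself. Only push on the flap's outer face: do not pinch the flap or touch its rubber seal, and do not pick up anything. Leave the empty box's flap standing open and everything else on the table where it is.

Things in the scene. Friction and masses are not known exactly. Their poses are not given: they have to be found in the camera images.
- box: the specimen box to close: clear acrylic open-topped box, 130 (x) x 100 (y) x 45 mm high, walls 3 mm, inner floor 5 mm above the table, screwed down to the table; it holds an avocado stone. Origin: centre of its underside. Its x axis runs from the hinge end (x = -65 mm) to the lip end (x = +68 mm), z up. Same build as box_empty. Yaw varies, so the flap folds over along the box's own +x
- hinge (a point): middle of the flap's hinge line on box, at (-55, 0, 45) mm in the box frame; the hinge line runs along the box's y
- fold (a joint): hinge angle of box's aluminium flap: 0 = folded over flat on the box, about 1.57 = standing upright on the hinge end, 1.8 = leaning back (stop). It starts standing at 1.45 to 1.75. A weak spring (0.10 N m/rad towards 1.7, with 0.03 N m friction) throws the flap open again whenever it is let go, unless its edge is under the lip
- tuck (a joint): slide of the same flap along its own plane in its slotted hinge, 0 to 0.014 m: 0 = drawn back to the hinge, 0.014 = fully home under the lip (stop). Starts at 0 to 0.003; about 3 N of friction holds it where it is left. When the flap lies flat it slides along the box's +x
- edge (a point): middle of the flap's free edge, at its outer (upper when closed) surface. The flap is a 4 mm thick plate, 96 mm wide; its free edge is 100 mm + tuck from the hinge line, and its outer surface lies 4.5 mm out from the hinge line (49.5 mm above the table when flat)
- ridge (a point): foot of the thumb ridge on the flap's outer face, middle of the side that faces the hinge, 70 mm + tuck from the hinge line: the ridge is a straight bar 60 mm wide across the flap, 6 mm thick, 8 mm proud. A fingertip that presses the flap down flat and pushes this side of the ridge slides the flap in under the lip
- seal: rubber seal pad, 66 x 70 x 3 mm, on the inner face of box's flap, set in 13 mm from its free edge and sides; not to be touched by the fingers. Moves with the flap (its frame has x along the flap away from the hinge, origin on the hinge line when tuck = 0)
- lip (a point): middle of the lower inner edge of box's retaining lip, at (49, 0, 52) mm in the box frame: a fixed aluminium strip, 96 mm wide, 3 mm thick (top 55 mm above the table), overhanging x = 49 to 68 mm in the box frame, 2.5 mm above the outer surface of the flap pressed flat. With tuck under 0.004 the flap's edge passes down clear of the lip; with more it lands on top of it
- stone: brown avocado stone, 32 mm across, 30 mm high, loose on the floor of box; origin at its underside
- box_empty: the other specimen box, the same build but empty; stays open. Origin and axes as for box. The two boxes stand left and right in either order
- fold_empty (a joint): hinge angle of box_empty's flap, as fold; starts standing at 1.45 to 1.75, to be left standing
- dish: white enamel kidney dish with blue rim, about 100 x 190 x 36 mm, beyond the boxes; origin under its middle
- forceps: steel forceps lying flat along x, 125 x 16 x 8 mm, between the boxes; origin under the middle
- lens: brass hand lens lying flat, glass 70 mm across and 8 mm high, handle 90 mm long towards the robot; origin under the glass's centre
- jar: glass sample jar, 56 mm diameter, 75 mm high, on the left; origin under its centre
- stamp: wooden hand stamp standing upright, 42 mm diameter, 72 mm high, beyond the boxes on the left; origin under its centre
- inkpad: black ink pad, 70 x 110 x 16 mm, beyond the boxes on the right; origin under its centre
- sieve: brass sieve ring, 100 mm diameter, 40 mm high, on the right; origin under its centre
Not all that is in view belongs to the job. Leave any pink look-alike of the box alone. What is shaped like the box_empty but blue is not meant.

How it is judged:
By the outcome, as a careful person would: the job done as asked, in the order asked, and still so for the second after the job is handed in, with the robot touching nothing.
It also fails if it takes over 38 s, if anything falls off the work surface, if the arm or the gripper's body presses on something with over 40 N, if the wrist force passes 120 N, or if a joint passes its speed limit or range.

### The arm

A 6-joint arm with a two-finger parallel gripper is mounted at the origin on the work surface. World frame = base frame: x ahead of the robot, y to its left, z up, the work surface at z = 0. Lengths are in m, angles in rad, forces in N, time in s.
With the tool pointing down it reaches from about 0.325 to 0.925 m from the base axis. Payload 3.1 kg.
Tool frame: the origin (TCP) lies at the very end of the fingers, on their centre line; the grasp point (between the pads) lies 19 mm behind it (hold_point_z is the distance from the TCP to the grasp point, in m); z points along the fingers, y is the line along which they close (so a half turn about z gives the same grasp; the last joint's range is limited). The gripper opens to 85 mm and grips with 20 to 120 N. Pads are 22 mm wide; open, the fingers measure 114 mm over their backs; the gripper's body (76 mm by 85 mm) begins 54 mm behind the grasp point. The pads swing forward as they close: fully open they stand 13 mm farther back than shut.
Start: joints at [1.071, 0.217, 1.613, -0, 1.311, -0.112], TCP at [0.236, 0.579, 0.231] pointing down, gripper open.
Joint ranges: [-2.75, 2.75], [-0.78, 2.1], [0.31, 2.55], [-1.13, 4.27], [0.13, 2.63], [-2.58, 2.58]. Speed limits (rad/s): [2.79, 2.79, 3.14, 3.14, 3.14, 3.14].

### API

Orientations are given as a 3x3 rotation matrix whose columns are the frame's x, y, z axes.
In Python, from bench import read_state, camera, camera_params, job_done, hold_point_z gives the robot as it stands.
- The arm moves only by the tool play_rows, never from a script. Its argument "steps" is a list that holds one entry, the list of rows, each a list of 5 numbers: the shift along the tool's x, y, z in mm, then the turn about the tool's z in degrees, then the finger opening in mm, from 0 to 85.4. A call has 1 to 5 rows; each row is the pose to reach, as a shift and turn from the pose commanded when the call began, along the tool's axes at that moment; what a row does not reach only later rows make up. A row lasts 1/12 s, in which the tool goes at most 41.7 mm and 7.16 degrees, less where a joint would pass 70% of its speed; a pose out of reach is approached as far as the arm can. A call with a gripper value outside its range is refused whole. The fingers move at their own pace and stop on an object; "newtons" is the grip in N (left out, the last holds). Time passes only in rows, so rows that repeat a pose let the fingers close. It gives the time, the measured TCP pose, the force, the opening and the grip force at its end, in the units of the state.
- read_state(): the state, without advancing time (a new reading comes with each control period).
- camera(name): name is "scene" or "top" or "wrist"; returns the picture (480x640x3 uint8, red, green, blue); there is no depth.
- camera_params(name): a dict with "mtx" (3x3 intrinsics, pixels), "eye" and "attitude" of the camera in the world. Camera axes: x right, y down, z forward; pixel columns grow to the right and rows downward; lengths in m; the calibration is good to about 2 mm. A picture is of the moment at which its call begins: read the wrist's pose just before it. camera_params takes no time and is no camera call; for the wrist camera it gives the pose at the moment of the call.
- job_done(): hands the job in; it is judged then, once.
The state is a dict: "clock": time; "qpos": joint angles; "joint_velocities": joint speeds; "joint_torque": joint torques, N m; "ee_pos": TCP position; "tcp_rot": TCP orientation; "force": force on the tool from outside, world axes, zero at the start; "torque": the same for the moment, N m; "gripper_width": opening from 0.0 (shut) to 1.0 (fully open); "gripper_force": force on a finger pad.
Only numpy, scipy, OpenCV 4.12 (cv2) and the standard library are available. Lean on these libraries where they do the work, as an engineer would, in place of code of your own. Each camera call takes 0.05 s, during which the arm holds its last target. There are 200 camera calls.

## Working session

There is one attempt and no reset: what is moved stays moved. The work goes in short steps, Python scripts to look and compute and a tool call to move; the robot and the scene stay as the last step left them, time stands still between calls to the robot, and variables do not carry over. Pictures are saved under pics/ and viewed, at most 12 in all, crops included, and the job is handed in when it is done.

Besides the shell and the picture viewer there is one more tool, called in YAML: its name, and indented under it one key for each argument. play_rows: Moves the arm, as the interface text tells. Its arguments: {"type":"object","properties":{"steps":{"type":"array","items":{"type":"array","items":{"type":"array","items":{"type":"number"}}}},"newtons":{"type":"number"}},"required":["steps"]}

```bash
mkdir -p pics; python3 - <<'E'
from bench import *
import cv2
for n in("scene","top"):
    cv2.imwrite(f"pics/{n}0.png",camera(n)[:,:,::-1]); p=camera_params(n); print(n,p)
s=read_state(); print(s)
E
```

```text
scene {'mtx': array([[468.9343576 ,   0.        , 326.97068138],
       [  0.        , 468.9343576 , 232.28200455],
       [  0.        ,   0.        ,   1.        ]]), 'eye': array([ 0.85059711, -0.46218872,  0.7625993 ]), 'attitude': array([[ 0.86271736,  0.38276654, -0.33046714],
       [ 0.5054364 , -0.67323656,  0.53970972],
       [-0.01589974, -0.63264706, -0.77427701]])}
top {'mtx': array([[526.18762612,   0.        , 316.73593133],
       [  0.        , 526.18762612, 230.35570919],
       [  0.        ,   0.        ,   1.        ]]), 'eye': array([0.40413844, 0.00595581, 1.28234853]), 'attitude': array([[-3.88272846e-04, -9.93159297e-01,  1.16766691e-01],
       [-9.99898739e-01, -1.27546978e-03, -1.41733759e-02],
       [ 1.42253525e-02, -1.16760370e-01, -9.93058234e-01]])}
{'clock': 0.1, 'qpos': array([ 1.07082717e+00,  2.17695336e-01,  1.61480432e+00,  2.18618572e-05,
        1.31134141e+00, -1.12201471e-01]), 'joint_velocities': array([ 0.00163107, -0.00059924, -0.00405479, -0.00017027,  0.00022298,
        0.00038991]), 'joint_torque': array([-7.64202014e-04, -3.98077261e+01, -3.04969919e+01, -1.22140059e-04,
        4.32448491e-03, -1.44682866e-05]), 'ee_pos': array([0.23593491, 0.57793737, 0.23007256]), 'tcp_rot': array([[-9.25753175e-01,  3.78126772e-01, -1.09643212e-03],
       [ 3.78128264e-01,  9.25751134e-01, -1.96307632e-03],
       [ 2.72731569e-04, -2.23191611e-03, -9.99997472e-01]]), 'force': array([-0.79813188, -0.53714429, -1.61998103]), 'torque': array([-0.03128262, -0.03183545,  0.00351842]), 'gripper_force': 0.0, 'gripper_width': 1.0019117115060627}
```

View pics/top0.png

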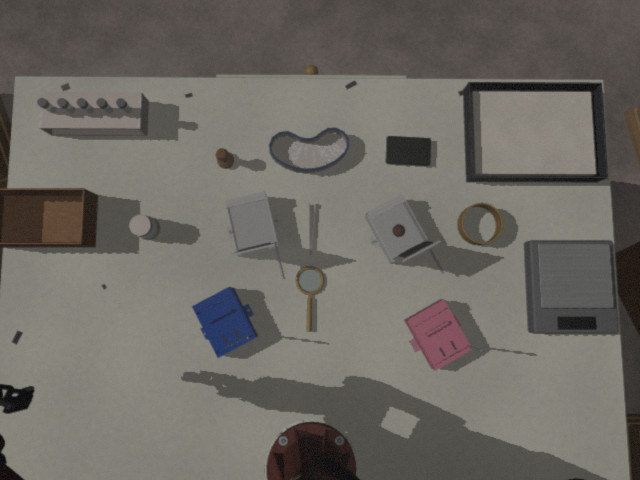

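View pics/scene0.png

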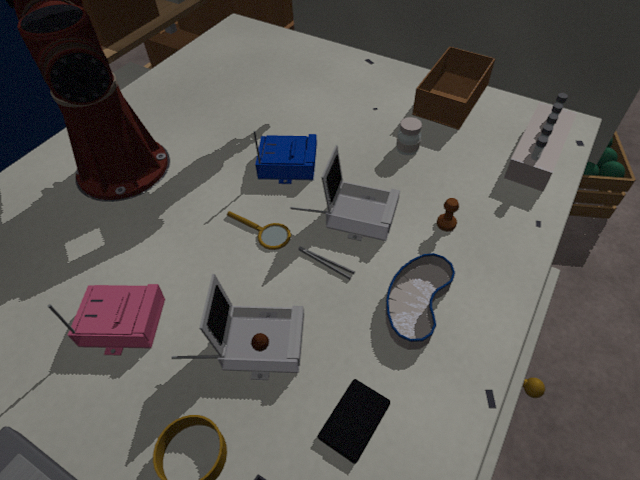

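The top view shows the box with the stone at about (400,230), an empty look-alike at (252,222), and closed blue and pink ones at (225,322) and (438,333). The box with the brown stone at (399,230) fits. I'll confirm this in an enlarged crop.

```bash
python3 - <<'E'
import cv2,numpy as np
t=cv2.imread("pics/top0.png")[185:285,350:460]; s=cv2.imread("pics/scene0.png")[265:385,165:315]
a=cv2.resize(t,(440,400),interpolation=cv2.INTER_CUBIC)
b=cv2.resize(s,(750,600),interpolation=cv2.INTER_CUBIC)
t=cv2.resize(t,(660,600),interpolation=cv2.INTER_CUBIC)
f=lambda i:np.clip(i*1.6,0,255).astype('uint8')
cv2.imwrite("pics/ct.png",f(t));cv2.imwrite("pics/cs.png",f(b))
E
```

```text
(no output)
```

View pics/ct.png

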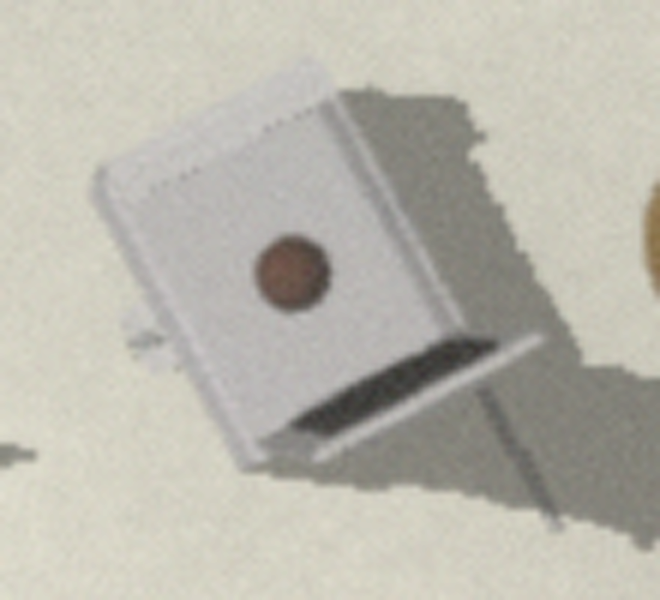

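View pics/cs.png

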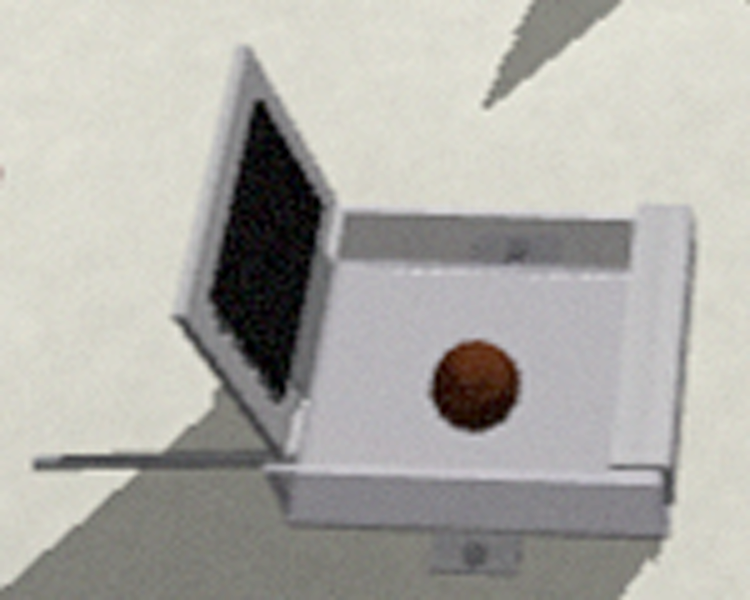

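The crops confirm it: this box has the stone, and its flap stands at the hinge end towards the robot. A thin rod also sticks out behind the hinge end on the -y side, with its tip at about (443,272) in the top view. I'll fit the pose and locate the rod.

```bash
cat > h.py <<'E'
import numpy as np
from bench import *
from scipy.optimize import least_squares
P={n:camera_params(n) for n in("top","scene")}
def proj(n,X):
    p=P[n]; c=(np.atleast_2d(X)-p["eye"])@p["attitude"]; u=c@p["mtx"].T; return u[:,:2]/u[:,2:]
T=lambda u,v:(350+u/6,185+v/6); S=lambda u,v:(165+u/5,265+v/5)
def flap(th,d,y,n): return np.array([-.055+d*np.cos(th)-n*np.sin(th),y,.045+d*np.sin(th)+n*np.cos(th)])
def world(q,b): c,s=np.cos(q[2]),np.sin(q[2]); return np.array([q[0]+c*b[0]-s*b[1],q[1]+s*b[0]+c*b[1],b[2]])
E
python3 - <<'E'
from h import *
B=[("top",T(97,168),(.068,.048,.055)),("top",T(315,53),(.068,-.048,.055)),("top",T(250,468),(-.065,.05,.045)),
("scene",S(640,205),(.049,.048,.055)),("scene",S(693,208),(.068,.048,.055)),("scene",S(675,470),(.068,-.048,.055)),("scene",S(610,467),(.049,-.048,.055)),
("scene",S(265,470),(-.065,-.05,.045)),("scene",S(290,522),(-.065,-.05,0)),("scene",S(665,537),(.065,-.05,0))]
F=[("scene",S(245,47),.048),("scene",S(180,318),-.048),("top",T(318,458),.048),("top",T(545,338),-.048)]
def r(q):
    o=[proj(n,world(q,b))[0]-p for n,p,b in B]+[proj(n,world(q,flap(q[3],.1+q[4],y,2.5e-3)))[0]-p for n,p,y in F]
    return np.r_[np.ravel(o),(q[4]-.0015)*500]
f=least_squares(r,[.42,-.17,.5,1.6,.001],loss='soft_l1'); print(f.x.round(4),r(f.x)[:-1].reshape(-1,2).round(1).tolist())
q=f.x; np.save("q.npy",q)
for a,b in((S(35,463),T(558,525)),(S(268,457),T(483,388))):
    X=least_squares(lambda X:np.r_[proj("scene",X)[0]-a,proj("top",X)[0]-b],[.36,-.2,.03]); 
    d=X.x-[q[0],q[1],0]; c,s=np.cos(q[2]),np.sin(q[2]); print("rod box frame",c*d[0]+s*d[1],-s*d[0]+c*d[1],d[2],X.cost)
E
```

```text
[ 5.5830e-01 -2.0450e-01  4.7970e-01  1.7144e+00  3.0000e-04] [[0.9, -2.8], [0.2, -2.0], [0.8, -2.2], [-0.3, -0.6], [0.0, -0.8], [-1.3, -0.9], [-0.1, -0.7], [-0.4, -0.4], [-0.2, 0.4], [0.9, 0.6], [-0.7, -0.3], [-1.0, -0.1], [-1.1, -0.8], [-0.4, -1.1]]
rod box frame -0.14510724823557905 -0.0458429653361844 0.031891616948420146 0.00443077296934724
rod box frame -0.07307408672441455 -0.04161637926076499 0.031671271406093146 17.53649183499997
```

```bash
cat >> h.py <<'E'
def togo(box_xyz,yaw=None,q=None):
    q=np.load("q.npy") if q is None else q; s=read_state(); R=s["tcp_rot"]
    d=R.T@(world(q,np.array(box_xyz))-s["ee_pos"])*1e3
    yw=np.arctan2(R[1,0],R[0,0]); t=np.degrees((yw-q[2]+np.pi)%(2*np.pi)-np.pi)
    return d.round(1),t.round(1)
E
python3 - <<'E'
from h import *
print(togo([-.115,0,.25]))
s=read_state();R=s["tcp_rot"];q=np.load("q.npy");D=world(q,np.array([-.115,0,.25]))-s["ee_pos"]
y=np.arctan2(R[1,0],R[0,0])
for i in range(5):
    a=y-np.radians(130.3/5)*i; c,s_=np.cos(a),np.sin(a); v=D[:2]/5*1e3
    print((c*v[0]+s_*v[1]).round(), (-(-s_*v[0]+c*v[1])).round(), "check y axis",R[:2,1])
E
```

```text
(array([-519.9, -690.2,  -18.5]), np.float64(130.3))
-104.0 -138.0 check y axis [0.37812677 0.92575113]
-154.0 -78.0 check y axis [0.37812677 0.92575113]
-173.0 -3.0 check y axis [0.37812677 0.92575113]
-156.0 74.0 check y axis [0.37812677 0.92575113]
-108.0 135.0 check y axis [0.37812677 0.92575113]
```

play_rows:
  steps:
    - [[-21,-28,-4,5.2,0],[-42,-55,-8,10.4,0],[-62,-83,-12,15.6,0],[-83,-110,-16,20.8,0],[-104,-138,-18,26,0]]
  newtons: 20

```text
clock: 0.52
ee_pos: [0.2804, 0.41, 0.2491]
tcp_rot: [[-0.664, 0.748, -0.0], [0.748, 0.664, -0.0], [-0.0, -0.0, -1.0]]
force: [0.7, -0.2, 1.0]
gripper_width: 0.302
gripper_force: 0.0
```

play_rows:
  steps:
    - [[-31,-16,0,5.2,0],[-62,-31,0,10.4,0],[-92,-47,0,15.6,0],[-123,-62,0,20.8,0],[-154,-78,0,26,0]]

```text
clock: 0.93
ee_pos: [0.3246, 0.2431, 0.2489]
tcp_rot: [[-0.268, 0.963, -0.0], [0.963, 0.268, -0.0], [-0.0, -0.0, -1.0]]
force: [0.5, 0.3, 0.6]
gripper_width: -0.0
gripper_force: 0.0
```

play_rows:
  steps:
    - [[-35,-1,0,5.2,0],[-69,-1,0,10.4,0],[-104,-2,0,15.6,0],[-138,-2,0,20.8,0],[-173,-3,0,26,0]]

```text
clock: 1.35
ee_pos: [0.3688, 0.0759, 0.2491]
tcp_rot: [[0.182, 0.983, 0.0], [0.983, -0.182, 0.0], [0.0, 0.0, -1.0]]
force: [0.1, -0.2, 0.3]
gripper_width: 0.001
gripper_force: 0.0
```

play_rows:
  steps:
    - [[-31,15,0,5.2,0],[-62,30,0,10.4,0],[-94,44,0,15.6,0],[-125,59,0,20.8,0],[-156,74,0,26,0]]

```text
clock: 1.77
ee_pos: [0.4139, -0.0909, 0.2489]
tcp_rot: [[0.595, 0.804, -0.0], [0.804, -0.595, 0.0], [0.0, -0.0, -1.0]]
force: [0.5, 0.6, 0.6]
gripper_width: -0.0
gripper_force: 0.0
```

play_rows:
  steps:
    - [[-22,27,0,5.2,0],[-43,54,0,10.4,0],[-65,81,0,15.6,0],[-86,108,0,20.8,0],[-108,135,0,26,0]]

```text
clock: 2.18
ee_pos: [0.4591, -0.2576, 0.2486]
tcp_rot: [[0.887, 0.462, -0.001], [0.462, -0.887, 0.001], [-0.0, -0.001, -1.0]]
force: [-0.4, -0.3, 0.1]
gripper_width: 0.002
gripper_force: 0.0
```

```bash
python3 - <<'E'
from h import *
import cv2
print(togo([-.115,0,.25]),read_state()["qpos"].round(2),read_state()["clock"])
p=camera_params("wrist");print(p)
cv2.imwrite("pics/w1.png",np.clip(camera("wrist")[:,:,::-1]*1.4,0,255).astype('uint8')); print(read_state()["joint_velocities"].round(3))
E
```

```text
(array([-2.5, -1.4, -1.4]), np.float64(0.0)) [-0.64 -0.01  1.83  0.    1.33  0.45] 2.1833
{'mtx': array([[362.23735382,   0.        , 317.63973756],
       [  0.        , 362.23735382, 242.94504196],
       [  0.        ,   0.        ,   1.        ]]), 'eye': array([ 0.52556641, -0.22335155,  0.39228221]), 'attitude': array([[ 0.4612472 , -0.84695051, -0.26443496],
       [-0.88726992, -0.44087704, -0.13557109],
       [-0.0017613 ,  0.29715697, -0.95482702]])}
[ 0.045 -0.071  0.064  0.032  0.066 -0.102]
```

View pics/w1.png

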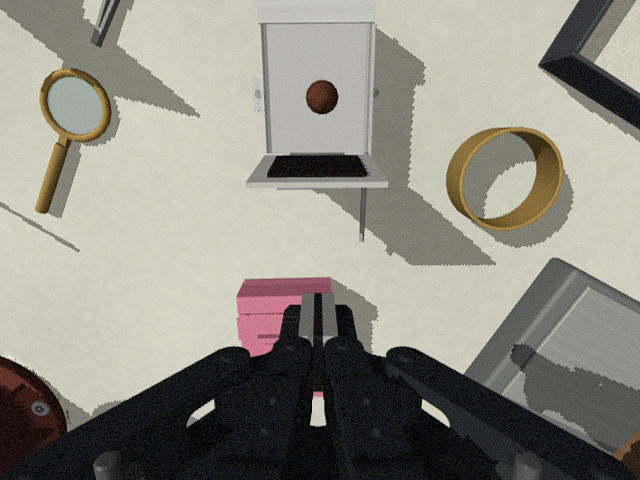

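The wrist view shows the tool aligned with the box. The flap's top edge runs from about (248,184) to (387,184), the lip's inner edge is at row 22, and the rod is at columns 360-365. Next I'll check the fit against this view.

```bash
cat >> h.py <<'E'
B=[("top",T(97,168),(.068,.048,.055)),("top",T(315,53),(.068,-.048,.055)),("top",T(250,468),(-.065,.05,.045)),
("scene",S(640,205),(.049,.048,.055)),("scene",S(693,208),(.068,.048,.055)),("scene",S(675,470),(.068,-.048,.055)),("scene",S(610,467),(.049,-.048,.055)),
("scene",S(265,470),(-.065,-.05,.045)),("scene",S(290,522),(-.065,-.05,0)),("scene",S(665,537),(.065,-.05,0))]
F=[("scene",S(245,47),.048),("scene",S(180,318),-.048),("top",T(318,458),.048),("top",T(545,338),-.048)]
E
python3 - <<'E'
from h import *
P["wrist"]=camera_params("wrist")
W=[("wrist",(258,22),(.049,.048,.055)),("wrist",(375.5,22),(.049,-.048,.055))]
q=np.load("q.npy")
G=[("wrist",(248,187),.048,4.5e-3),("wrist",(388,187),-.048,4.5e-3)]
def r(q,k=3):
    o=[proj(n,world(q,b))[0]-p for n,p,b in B]+[k*(proj(n,world(q,b))[0]-p) for n,p,b in W]+[proj(n,world(q,flap(q[3],.1+q[4],y,2.5e-3)))[0]-p for n,p,y in F]+[k*(proj(n,world(q,flap(q[3],.1+q[4],y,m)))[0]-p) for n,p,y,m in G]
    return np.r_[np.ravel(o),(q[4]-.0015)*500]
print(r(q,1)[:-1].reshape(-1,2).round(1).tolist())
f=least_squares(r,q,loss='soft_l1');print(f.x.round(4),r(f.x,1)[:-1].reshape(-1,2).round(1).tolist())
np.save("q.npy",f.x); q=f.x
print(togo([-.110,0,.12],q=q))
E
```

```text
[[0.9, -2.8], [0.2, -2.0], [0.8, -2.2], [-0.3, -0.6], [0.0, -0.8], [-1.3, -0.9], [-0.1, -0.7], [-0.4, -0.4], [-0.2, 0.4], [0.9, 0.6], [-10.9, -5.2], [-10.8, -5.8], [-0.7, -0.3], [-1.0, -0.1], [-1.1, -0.8], [-0.4, -1.1], [-12.8, -3.7], [-12.4, -4.7]]
[ 5.588e-01 -2.138e-01  4.766e-01  1.702e+00  1.100e-03] [[4.9, -3.1], [4.2, -2.2], [4.6, -2.4], [-2.9, 3.7], [-2.5, 3.5], [-4.3, 4.2], [-3.1, 4.3], [-3.9, 4.4], [-3.5, 5.1], [-1.9, 5.6], [-0.0, -0.1], [-0.3, -0.3], [-3.5, 3.7], [-4.4, 4.7], [2.9, -1.6], [3.7, -1.8], [-0.6, 0.2], [-0.2, -0.3]]
(array([ 5.000e-01, -1.000e-01,  1.289e+02]), np.float64(-0.2))
```

I used the settled wrist pose with a picture taken while the arm was still moving. I'll take a new picture now that it's at rest and redo the fit.

```bash
python3 - <<'E'
from h import *
import cv2
s=read_state();print(s["ee_pos"],s["joint_velocities"].round(3),s["clock"])
P["wrist"]=camera_params("wrist"); im=camera("wrist")[:,:,::-1]
s=read_state();print(s["ee_pos"],camera_params("wrist")["eye"]-P["wrist"]["eye"])
cv2.imwrite("pics/w2.png",im)
old=cv2.imread("pics/w1.png"); new=np.clip(im*1.4,0,255).astype('uint8')
m=cv2.matchTemplate(cv2.cvtColor(new[:235,200:450],6),cv2.cvtColor(old[140:200,235:400],6),cv2.TM_CCOEFF_NORMED); print(cv2.minMaxLoc(m), "old at",(35,140))
q=np.array([.5583,-.2045,.4797,1.7144,.0003]);np.save("q.npy",q)
print(togo([-.110,0,.12]))
for b in ((.049,.048,.055),(.049,-.048,.055)): print(proj("wrist",world(q,b)))
for y in (.048,-.048): print(proj("wrist",world(q,flap(q[3],.1003,y,.0045))))
cv2.imwrite("pics/w2c.png",cv2.resize(new[0:250,220:420],(480,600),interpolation=cv2.INTER_CUBIC))
E
```

```text
[ 0.46052407 -0.26384605  0.24886232] [ 0.045 -0.071  0.064  0.032  0.066 -0.102] 2.2333
[ 0.45968236 -0.26039469  0.24869504] [-8.03715537e-04  3.16378424e-03 -7.56881751e-05]
(-0.3706710636615753, 0.9816458225250244, (56, 111), (26, 138)) old at (35, 140)
(array([  3.4,  -4.2, 128.7]), np.float64(-0.0))
[[247.11516036  16.85277142]]
[[364.74977887  16.19456703]]
[[235.25683931 183.2937706 ]]
[[375.64388828 182.31198378]]
```

View pics/w2c.png

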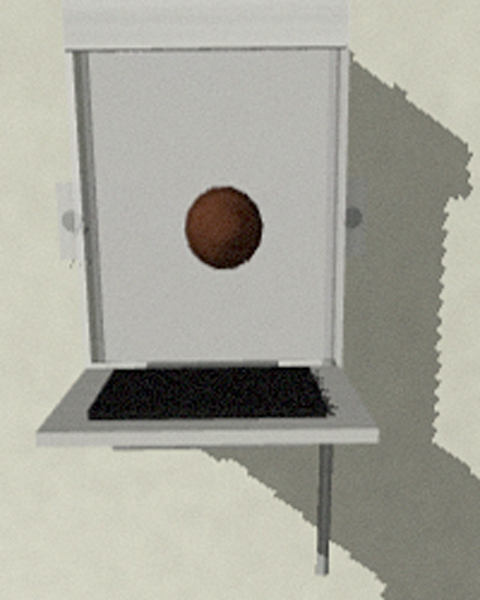

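The corrected fit matches the settled wrist picture to within 3 px. The lip is at (247,19) to (365,19) and the flap edge at (235,185) to (377,183), which is about 2 mm nearer than the fit. I'll shift the fit by that and move down behind the flap.

```bash
python3 - <<'E'
from h import *
np.save("q.npy",[.5565,-.2054,.4797,1.7,.001]); print(togo([-.110,0,.130]))
E
```

```text
(array([  1.4,  -4.3, 118.7]), np.float64(-0.0))
```

play_rows:
  steps:
    - [[0,-2,30,0,0],[0,-2,60,0,0],[1,-2,90,0,0],[1,-2,118,0,0],[1,-2,118,0,0]]

```text
clock: 2.7
ee_pos: [0.4543, -0.2496, 0.1245]
tcp_rot: [[0.884, 0.467, -0.011], [0.467, -0.884, 0.009], [-0.006, -0.013, -1.0]]
force: [-1.0, 0.2, -0.2]
gripper_width: 0.0
gripper_force: 0.0
```

```bash
python3 - <<'E'
from h import *
camera("top"); camera("top")
print(togo([-.110,0,.130]),read_state()["force"],read_state()["clock"])
E
```

```text
(array([-1. ,  3.6,  0.2]), np.float64(0.3)) [ 0.03765255 -0.48094255  1.1970187 ] 2.8
```

play_rows:
  steps:
    - [[8,3,0,0,0],[16,3,0,0,0],[24,3,-1,0,0],[32,3,-2,0,0],[39,3,-3,0,0]]

```text
clock: 3.22
ee_pos: [0.4969, -0.2384, 0.1358]
tcp_rot: [[0.884, 0.467, 0.002], [0.467, -0.884, -0.002], [0.001, 0.002, -1.0]]
force: [0.1, -0.3, -0.4]
gripper_width: 0.001
gripper_force: 0.3
```

play_rows:
  steps:
    - [[7,0,0,0,0],[14,0,1,0,0],[20,0,2,0,0],[27,0,3,0,0],[33,0,5,0,0]]

```text
clock: 3.63
ee_pos: [0.5249, -0.2226, 0.1291]
tcp_rot: [[0.885, 0.466, -0.0], [0.466, -0.885, 0.0], [-0.0, -0.0, -1.0]]
force: [0.6, -0.4, 0.5]
gripper_width: -0.0
gripper_force: 0.5
```

```bash
python3 - <<'E'
from h import *
import cv2
a=camera("scene");cv2.imwrite("pics/s2.png",cv2.resize(a[200:400,120:370,::-1],(750,600)))
print(togo([-.037,0,.128]),read_state()["force"],read_state()["clock"])
E
```

```text
(array([-1.8, -0.5,  0.7]), np.float64(0.3)) [2.08046801 0.19297952 0.38428095] 3.6833
```

View pics/s2.png

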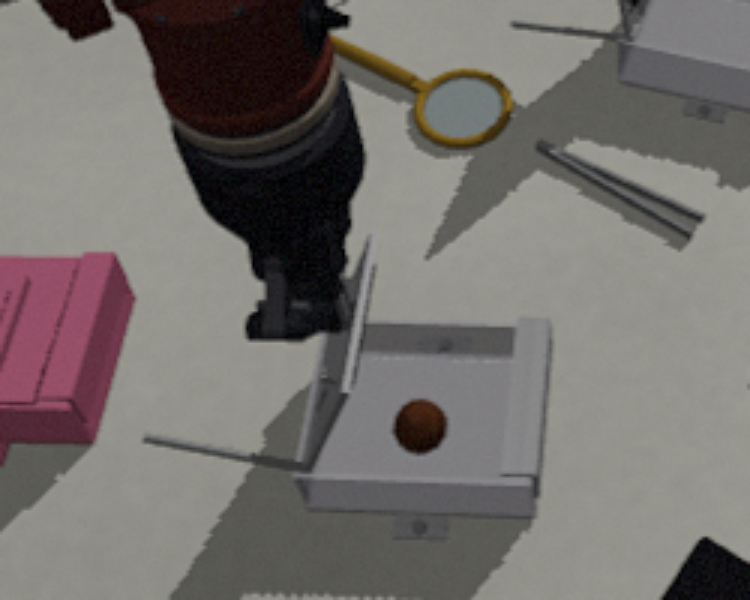

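The flap (375,240)–(345,390 in the crop) is leaning forward with the fingertip behind it, so I'll continue the arc.

play_rows:
  steps:
    - [[7,0,3,0,0],[14,0,7,0,0],[20,0,12,0,0],[27,0,17,0,0],[33,0,24,0,0]]

```text
clock: 4.1
ee_pos: [0.5549, -0.2073, 0.1054]
tcp_rot: [[0.885, 0.466, 0.002], [0.466, -0.885, 0.0], [0.002, 0.001, -1.0]]
force: [0.6, 0.7, 4.4]
gripper_width: -0.001
gripper_force: 1.6
```

play_rows:
  steps:
    - [[6,0,6,0,0],[9,0,12,0,0],[12,0,18,0,0],[13,0,24,0,0],[14,0,30,0,0]]

```text
clock: 4.52
ee_pos: [0.5669, -0.2012, 0.0752]
tcp_rot: [[0.885, 0.466, 0.002], [0.466, -0.885, -0.001], [0.001, 0.002, -1.0]]
force: [1.7, 0.8, 3.3]
gripper_width: -0.0
gripper_force: 1.6
```

```bash
python3 - <<'E'
from h import *
import cv2
a=camera("scene");cv2.imwrite("pics/s3.png",cv2.resize(a[240:400,170:370,::-1],(750,600)))
print(togo([.015,0,.0575]),read_state()["force"],read_state()["clock"])
E
```

```text
(array([ 4.9, -0.2, 16.1]), np.float64(0.3)) [ 1.70918768 -0.09617988  1.91489632] 4.5667
```

View pics/s3.png

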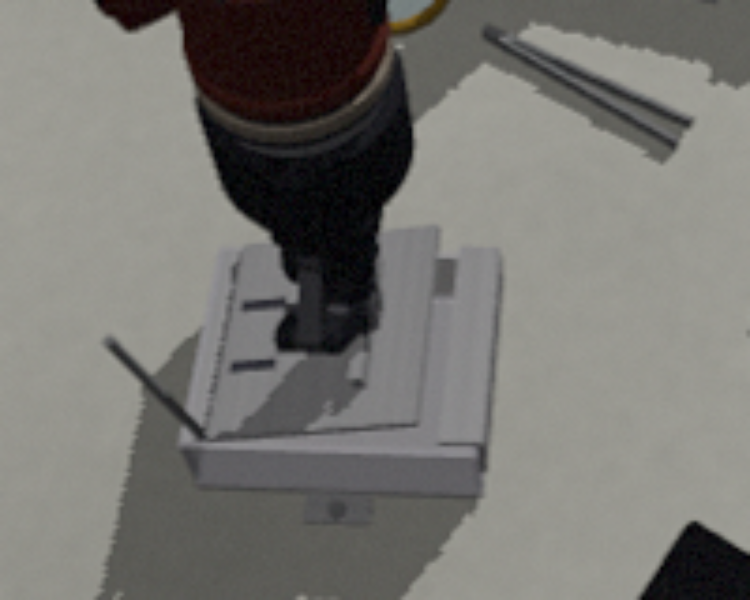

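```bash
python3 - <<'E'
from h import *
q=np.load("q.npy")
pts=[((281.2,353.3),-.048),((286.8,300.8),.048)]
f=least_squares(lambda v:np.ravel([proj("scene",world(q,flap(v[0],.1+v[1],y,.0045)))[0]-p for p,y in pts]),[.25,.001]);print(f.x,f.fun)
th,t=f.x
for d,n in((.06,.0045),(.07+t,.0125),(.076+t,.0125),(.07+t,.0045)): print(d,n,flap(th,d,0,n))
for d in (.07,.076): print(proj("scene",world(q,flap(th,d+t,-.03,.0125)))*3.75-np.array([170,240])*3.75)
s=read_state(); print(togo([0,0,0]))
E
```

```text
[0.20589593 0.00067677] [-0.34504815  0.10598474  0.37156202 -0.08770082]
0.06 0.0045 [0.00281269 0.         0.06167161]
0.07067676963102192 0.0125 [0.0116284  0.         0.07168544]
0.07667676963102191 0.0125 [0.01750167 0.         0.0729121 ]
0.07067676963102192 0.0045 [0.01326395 0.         0.06385441]
[[347.92317226 381.15677623]]
[[361.23986068 380.39559445]]
(array([-10.1,  -0.2,  73.6]), np.float64(0.3))
```

The flap is at about 0.2 rad with tuck about 0.7 mm, and the tip is on top of the ridge. I'll press it nearly flat, slide back off the ridge, and press down on the plate behind it.

play_rows:
  steps:
    - [[1,0,5,0,0],[2,0,10,0,0],[2,0,13,0,0],[2,0,15,0,0],[2,0,15,0,0]]

```text
clock: 4.98
ee_pos: [0.5669, -0.2002, 0.0594]
tcp_rot: [[0.885, 0.466, -0.002], [0.466, -0.885, 0.0], [-0.001, -0.001, -1.0]]
force: [1.1, 0.6, 1.8]
gripper_width: -0.003
gripper_force: 0.8
```

play_rows:
  steps:
    - [[-4,0,0,0,0],[-8,0,0,0,0],[-13,0,0,0,0],[-14,0,3,0,0],[-14,0,6,0,0]]

```text
clock: 5.4
ee_pos: [0.5551, -0.2069, 0.0546]
tcp_rot: [[0.885, 0.465, 0.001], [0.465, -0.885, 0.0], [0.001, 0.0, -1.0]]
force: [0.1, 1.7, 2.7]
gripper_width: 0.003
gripper_force: 1.4
```

```bash
python3 - <<'E'
from h import *
import cv2
a=camera("scene");cv2.imwrite("pics/s4.png",cv2.resize(a[240:400,170:370,::-1],(750,600)))
print(togo([.0,0,.0495]),read_state()["force"],read_state()["clock"])
E
```

```text
(array([ 1.9, -0.5,  4.3]), np.float64(0.3)) [ 1.61108699 -0.21859907  2.61481893] 5.45
```

View pics/s4.png

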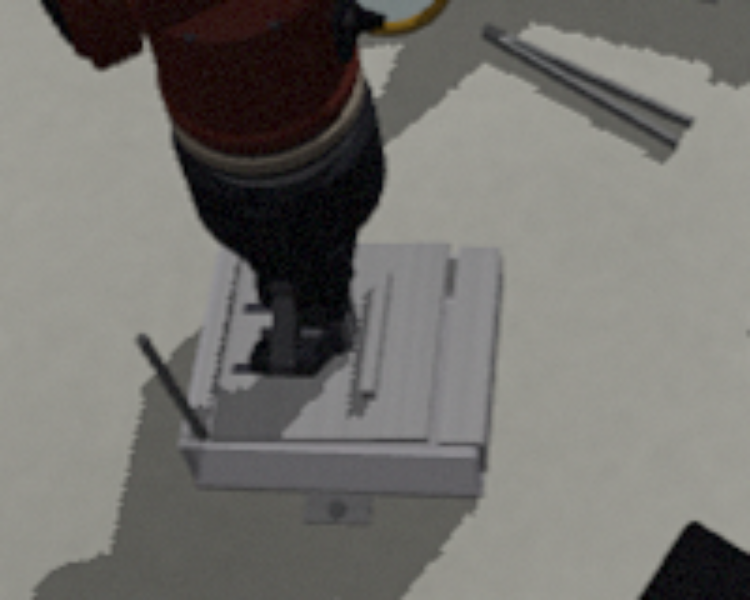

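The fingertip now rests on the plate behind the ridge (ridge at about (370,340) in the crop). The flap is nearly flat and its edge is in front of the lip. I'll press it down flat.

play_rows:
  steps:
    - [[0,0,2,0,0],[0,0,4,0,0],[0,0,5,0,0],[0,0,5,0,0]]

```text
clock: 5.78
ee_pos: [0.5556, -0.2066, 0.0495]
tcp_rot: [[0.885, 0.466, 0.0], [0.466, -0.885, 0.0], [0.0, 0.0, -1.0]]
force: [0.8, 2.1, 3.5]
gripper_width: -0.005
gripper_force: 1.6
```

```bash
python3 - <<'E'
from h import *
print(togo([.0,0,.0495]))
for i in range(3): print(read_state()["force"].round(1)); camera("top")
E
```

```text
(array([ 1.3, -0.6, -0. ]), np.float64(0.3))
[0.8 2.1 3.5]
[1.6 1.3 3.6]
[1.6 1.1 3.1]
```

play_rows:
  steps:
    - [[0,0,1,0,0],[2,0,1,0,0],[4,0,1,0,0],[6,0,1,0,0],[7,0,1,0,0]]

```text
clock: 6.35
ee_pos: [0.5607, -0.204, 0.0491]
tcp_rot: [[0.884, 0.467, -0.003], [0.467, -0.884, -0.001], [-0.003, -0.0, -1.0]]
force: [-3.7, 0.3, 8.8]
gripper_width: 0.001
gripper_force: 4.4
```

```bash
python3 - <<'E'
from h import *
print(togo([.0,0,.0495]))
q=np.load("q.npy")
for i in range(3):
    f=read_state()["force"]; print("along x",(f[0]*np.cos(q[2])+f[1]*np.sin(q[2])).round(1),"z",f[2].round(1)); camera("top")
E
```

```text
(array([-4.4, -0.7, -0.4]), np.float64(0.3))
along x -3.1 z 8.8
along x -2.4 z 8.0
along x -1.7 z 8.5
```

play_rows:
  steps:
    - [[2,0,0,0,0],[4,0,0,0,0],[6,0,0,0,0],[8,0,0,0,0],[10,0,0,0,0]]

```text
clock: 6.92
ee_pos: [0.5687, -0.1998, 0.0489]
tcp_rot: [[0.884, 0.467, -0.005], [0.467, -0.884, -0.002], [-0.005, -0.001, -1.0]]
force: [-6.3, -2.3, 9.3]
gripper_width: 0.005
gripper_force: 4.8
```

```bash
cat >> h.py <<'E'
def rep():
    print(togo([.0,0,.0495])); q=np.load("q.npy")
    f=read_state()["force"]; print("along x",(f[0]*np.cos(q[2])+f[1]*np.sin(q[2])).round(1),"z",f[2].round(1),read_state()["clock"])
E
python3 -c "from h import *;rep()"
```

```text
(array([-13.4,  -0.7,  -0.5]), np.float64(0.4))
along x -6.7 z 9.3 6.9167
```

play_rows:
  steps:
    - [[1,0,0,0,0],[2,0,0,0,0],[3,0,0,0,0],[4,0,0,0,0],[4,0,0,0,0]]

```text
clock: 7.33
ee_pos: [0.5719, -0.1984, 0.0488]
tcp_rot: [[0.884, 0.467, -0.005], [0.467, -0.884, -0.002], [-0.006, -0.0, -1.0]]
force: [-5.4, -1.2, 8.7]
gripper_width: -0.002
gripper_force: 4.6
```

```bash
python3 -c "from h import *;rep()"
```

```text
(array([-16.9,  -1. ,  -0.6]), np.float64(0.4))
along x -5.3 z 8.7 7.3333
```

play_rows:
  steps:
    - [[1,0,0,0,0],[1.5,0,0,0,0],[2,0,0,0,0],[2,0,0,0,0]]

```text
clock: 7.67
ee_pos: [0.5736, -0.1976, 0.0488]
tcp_rot: [[0.884, 0.467, -0.005], [0.467, -0.884, -0.002], [-0.006, -0.0, -1.0]]
force: [-5.8, -1.6, 8.9]
gripper_width: -0.003
gripper_force: 4.5
```

```bash
python3 -c "from h import *;rep()"
```

```text
(array([-18.8,  -1.1,  -0.6]), np.float64(0.4))
along x -5.8 z 8.9 7.6667
```

Still sliding at about 6 N, so it hasn't reached the stop. I'll keep going in small steps.

play_rows:
  steps:
    - [[1,0,0,0,0],[1.5,0,0,0,0],[2,0,0,0,0],[2,0,0,0,0]]

```text
clock: 8.0
ee_pos: [0.5738, -0.1974, 0.0486]
tcp_rot: [[0.884, 0.468, -0.009], [0.468, -0.884, -0.004], [-0.009, -0.001, -1.0]]
force: [-9.3, -5.1, 10.3]
gripper_width: 0.001
gripper_force: 7.0
```

```bash
python3 - <<'E'
from h import *
import cv2
rep()
a=camera("scene");cv2.imwrite("pics/s5.png",cv2.resize(a[240:400,170:370,::-1],(750,600)))
E
```

```text
(array([-19. ,  -1. ,  -0.7]), np.float64(0.4))
along x -10.6 z 10.3 8.0
```

View pics/s5.png

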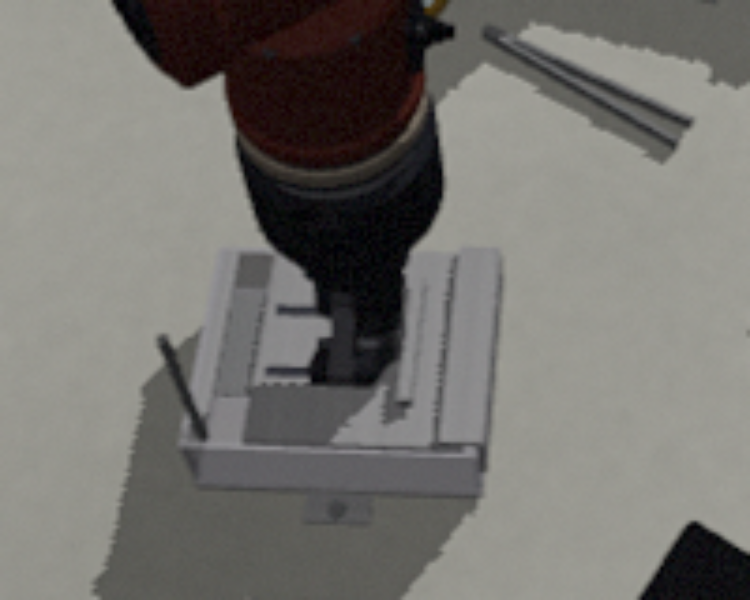

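The push has reached the stop: force rose from 6 to 11 N with no further travel, and the edge is under the lip along its length. I'll release the downward press first, then back off and lift clear.

play_rows:
  steps:
    - [[0,0,-1.5,0,0],[-1,0,-4,0,0],[-3,0,-10,0,0],[-4,0,-25,0,0],[-4,0,-50,0,0]]

```text
clock: 8.47
ee_pos: [0.5702, -0.1956, 0.0947]
tcp_rot: [[0.885, 0.466, -0.008], [0.466, -0.885, 0.004], [-0.005, -0.007, -1.0]]
force: [-0.2, 0.7, -1.1]
gripper_width: -0.002
gripper_force: 0.0
```

play_rows:
  steps:
    - [[0,0,-30,0,0],[0,0,-60,0,0],[0,0,-90,0,0],[0,0,-120,0,0],[0,0,-120,0,0]]

```text
clock: 8.88
ee_pos: [0.5776, -0.1986, 0.2261]
tcp_rot: [[0.885, 0.466, 0.011], [0.466, -0.885, -0.006], [0.007, 0.01, -1.0]]
force: [1.7, -0.7, 1.6]
gripper_width: -0.001
gripper_force: 0.0
```

play_rows:
  steps:
    - [[-35,0,0,0,0],[-70,0,0,0,0],[-105,0,0,0,0],[-130,0,0,0,0],[-130,0,0,0,0]]

```text
clock: 9.3
ee_pos: [0.4547, -0.2585, 0.2169]
tcp_rot: [[0.886, 0.463, -0.004], [0.463, -0.886, 0.0], [-0.003, -0.002, -1.0]]
force: [1.6, -0.8, -0.2]
gripper_width: 0.002
gripper_force: 0.0
```

```bash
python3 - <<'E'
from h import *
import cv2
rep()
a=camera("scene");cv2.imwrite("pics/s6.png",cv2.resize(a[150:400,120:445,::-1],(780,600)))
E
```

```text
(array([115.4,   0.4, 167. ]), np.float64(0.1))
along x 1.0 z -0.2 9.3
```

View pics/s6.png

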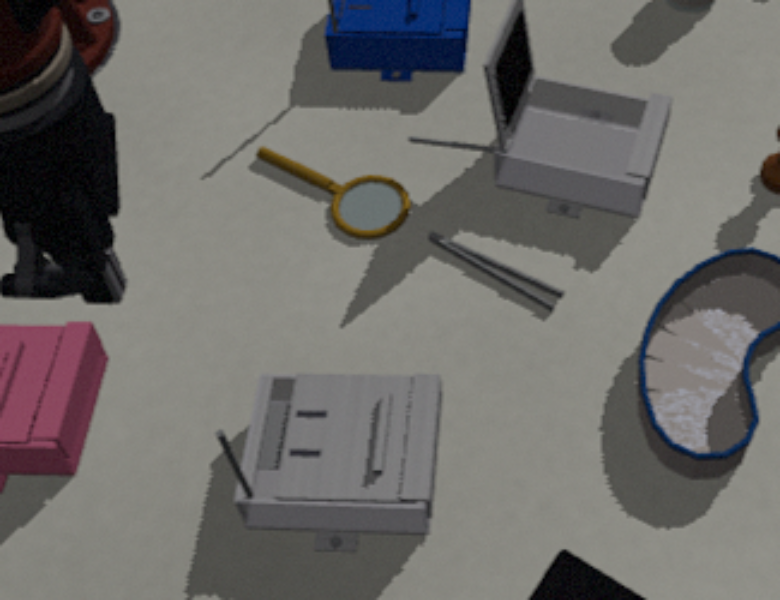

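The flap now stays shut under the lip at about (410,440) in the crop. The empty box's flap at (510,80) is still standing, and the robot is clear of everything.

```bash
python3 -c "from bench import *;print(job_done())"
```

```text
the job is handed in; nothing more can be done
None
```

The box with the avocado stone is closed: its flap is fully home under the lip and stayed shut on its own after the arm pulled clear. The empty box's flap is still standing, nothing else in the final camera view had visibly moved, and the job was handed in at about 9.4 s.

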